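# Lid held ready over the casserole

### The arm

A 6-joint arm with a two-finger parallel gripper is mounted at the origin on the work surface. World frame = base frame: x ahead of the robot, y to its left, z up, the work surface at z = 0. Lengths are in mm, angles in rad, forces in N, time in s.
With the tool pointing down it reaches from about 300 to 775 mm from the base axis. Payload 14.6 kg.
Tool frame: the origin (TCP) lies at the centre of the arm's flange, where the gripper is bolted on; the fingertips stand 199 mm ahead of it and the grasp point (between the pads) lies 180 mm ahead of it; z points along the fingers, y is the line along which they close (so a half turn about z gives the same grasp; the last joint's range is limited). The gripper opens to 94 mm and grips with 3 to 60 N. Pads are 16 mm wide; open, the fingers measure 119 mm over their backs; the gripper's body (75 mm by 177 mm) begins 78 mm behind the grasp point.
Start: joints at [1.089, 0.3, 1.521, -0, 1.321, -0.067], TCP at [221.651, 503.351, 404.646] pointing down, gripper open.
Joint ranges: [-3.03, 3.03], [-0.79, 2.21], [0.23, 2.52], [-1.04, 4.18], [0, 3.07], [-2.55, 2.55]. Speed limits (rad/s): [2.22, 2.22, 2.57, 3.14, 3.14, 3.14].

### API

Orientations are given as [roll, pitch, yaw] about the fixed x, y, z axes, in that order (R = Rz(yaw) Ry(pitch) Rx(roll)).
In Python, from cell import manip, optics, workorder gives the robot as it stands.
- The arm moves only by the tool step_arm, never from a script. Its argument "increments" is a list that holds one entry, the list of rows, each a list of 7 numbers: the turn, a rotation vector about the tool's x, y, z as a fraction of full scale, then the shift along the tool's x, y, z as a fraction of full scale, then the closure, from -1 (fully open) to 1 (shut). In form: [[[wx, wy, wz, tx, ty, tz, fingers], ...]]. A call has 1 to 5 rows; each row shifts and turns the commanded pose from where the row before left it, along the tool's axes as they then stand; what a row does not reach is not made up. Full scale, the value 1, is 40 mm for a shift and 45 degrees for a turn. A row lasts 1/10 s, in which the tool goes at most 50 mm and 8.59 degrees, less where a joint would pass 70% of its speed; a pose out of reach is approached as far as the arm can. A call with a number of a shift or a turn outside -1 to 1 is refused whole. A call with a gripper value outside its range is refused whole. The fingers move at their own pace and stop on an object; "newtons" is the grip in N (left out, the last holds). Time passes only in rows, so rows that do not move let the fingers close. It gives the time, the measured TCP pose, the force, the opening and the grip force at its end, in the units of the state.
- manip.read_state(): the state, without advancing time (a new reading comes with each control period).
- optics.camera(name): name is "scene" or "top"; returns a dict with "frame" (384x512x3 uint8, red, green, blue), "range_z" (384x512 float32, mm along the optical axis (not along the pixel's ray), 0 where there is no reading), "mtx" (3x3 intrinsics, pixels), "cam_to_world" (4x4, takes a point from camera to world coordinates). Camera axes: x right, y down, z forward; pixel columns grow to the right and rows downward; lengths in mm; the calibration is good to about 2 mm. A picture is of the moment at which its call begins.
- workorder.sign_off(): hands the job in; it is judged then, once.
The state is a dict: "clock": time; "joints": joint angles; "qd": joint speeds; "effort": joint torques, N m; "eef_pos": TCP position; "eef_rot": TCP orientation; "wrist_force": force on the tool from outside, world axes, zero at the start; "moment": the same for the moment, N m; "finger_gap": finger opening in mm; "finger_force": force on a finger pad.
Only numpy, scipy, OpenCV 4.12 (cv2) and the standard library are available. Lean on these libraries where they do the work, as an engineer would, in place of code of your own. Each camera call takes 0.05 s, during which the arm holds its last target. There are 200 camera calls.

### The job

The oblong casserole on the hob needs its lid, but the wooden spatula is still leaning in it: take the spatula out and stand it, blade down, in the empty round utensil pot, and let go of it. Then pick the lid up off the draining board by its bar handle, carry it clear over the splash guard and hold it level about a finger's breadth (2 cm) above the casserole's rim, centred and squared up with it as if about to be lowered on, never letting it touch the casserole or the guard. Finish while still holding it there, and leave the pot standing and the other kitchen things where they are.

Things in the scene. Friction and masses are not known exactly. Their poses are not given: they have to be found in the camera images.
- spatula_mid (a point): centre of a wooden spatula 300 mm long, 60 g: round handle 14 mm thick, flat blade (75 x 30 x 9 mm) at its foot. +x points from blade to handle end, y across the blade. It starts leaning in the casserole, about 30 degrees from level: blade end on the floor against the long wall nearer the robot, handle lying on the farther long rim and sticking out some 120 mm beyond and above it
- spatula_foot (a point): middle of the spatula's blade end, 150 mm from its centre towards -x; same axes
- pot: open, empty, round white ceramic utensil pot, 84 mm across, 120 mm high, wall 4 mm, floor 6 mm, 0.7 kg, loose; origin at the centre of its underside, z up. The closed canister of like size near it is not it; the two swap places
- lid_grip (a point): centre of the lid's bar handle: bar 14 mm wide (lid's x), 14 mm high, 100 mm long (lid's y) with a foot 12 mm long at each end, its centre 52 mm above the lid's underside, 38 mm above its plate. Lid: dark oblong metal plate 158 x 224 x 8 mm with a rib 126 x 192 x 6 mm beneath, 0.5 to 0.8 kg, balanced about the bar, lying level on the 5 mm thick draining board
- lid_under (a point): centre of the lid's underside (under the rib), straight below the handle's centre; same axes as the lid: x short side, y long side
- dish_rim (a point): centre of the opening of the oblong dark casserole, at the height of its rim. The casserole is heavy and does not move: 150 mm (its x) by 216 mm (its y) outside, 85 mm high, wall and floor 7 mm, a lug 22 mm long at each short end; it stands on the 5 mm thick hob. The lid fits it either way round
- guard: fixed upright sheet-steel splash guard between the draining board and the hob, 260 mm long (its x), 6 mm thick, its top edge 136 mm above the worktop, on a flat foot 50 mm wide; origin at the centre of its underside
- canister: closed white canister, 80 mm across, 120 mm high; bystander, origin under its centre
- oil: tall green oil bottle, 56 mm across, 200 mm high; bystander, origin under its centre
- mug: white mug, 80 mm across, 90 mm high; bystander, origin under its centre
- saltjar: small glass jar with a steel lid, 48 mm across, 85 mm high; bystander, origin under its centre
- scourer: green scouring block 90 x 60 x 30 mm; bystander, origin under its centre
- pepper: dark wooden pepper mill, 44 mm across, 140 mm high; bystander, origin under its centre

How it is judged:
By the outcome, as a careful person would: the job done as asked, in the order asked, and still so for the second after the job is handed in, while the arm keeps its last pose, push and grip.
It also fails if it takes over 64 s, if anything falls off the work surface, if the arm or the gripper's body presses on something with over 40 N, if the wrist force passes 120 N, or if a joint passes its speed limit or range.

## Working session

There is one attempt and no reset: what is moved stays moved. The work goes in short steps, Python scripts to look and compute and a tool call to move; the robot and the scene stay as the last step left them, time stands still between calls to the robot, and variables do not carry over. Pictures are saved under pics/ and viewed, at most 10 in all, crops included, and the job is handed in when it is done.

Besides the shell and the picture viewer there is one more tool, called after "Request:" as name([rows], argument=value, ...), one row to a line, values as JSON. step_arm: Moves the arm, as the interface text tells. Its arguments: {"type":"object","properties":{"increments":{"type":"array","items":{"type":"array","items":{"type":"array","items":{"type":"number"}}}},"newtons":{"type":"number"}},"required":["increments"]}

```bash
mkdir -p pics; ls
python3 - <<'E'
from cell import manip, optics
import cv2, numpy as np
s=manip.read_state(); print(s)
for n in("scene","top"):
    c=optics.camera(n); np.savez(f"{n}0.npz",**c); cv2.imwrite(f"pics/{n}0.png",c["frame"][:,:,::-1]); print(c["mtx"],c["cam_to_world"])
E
```

```text
pics
{'clock': 0.0, 'joints': array([ 1.08939591e+00,  3.00449394e-01,  1.52162206e+00,  8.72476266e-06,
        1.32064276e+00, -6.66188159e-02]), 'qd': array([-0.00042656,  0.00024939,  0.00034041, -0.00119366, -0.00069726,
       -0.00167084]), 'effort': array([ 1.91953179e-03, -5.31814027e+01, -3.52734232e+01,  7.09295855e-02,
        2.43754615e-02, -9.26822872e-05]), 'eef_pos': array([221.63681225, 503.32029823, 404.08076019]), 'eef_rot': array([-3.14047414e+00, -8.30941553e-05,  2.72680884e+00]), 'wrist_force': array([ 1.0723421 , -0.06806696,  0.0330605 ]), 'moment': array([-0.04603069, -0.0204832 ,  0.03150648]), 'finger_force': 0.0, 'finger_gap': 94.19516330274354}
[[475.84104156   0.         247.08201413]
 [  0.         475.84104156 189.95339701]
 [  0.           0.           1.        ]] [[-7.86223216e-01  5.22150304e-01 -3.30472562e-01  1.05900251e+03]
 [ 6.17931111e-01  6.67592820e-01 -4.15308281e-01  6.58777632e+02]
 [ 3.76776436e-03 -5.30734290e-01 -8.47529892e-01  1.32686807e+03]
 [ 0.00000000e+00  0.00000000e+00  0.00000000e+00  1.00000000e+00]]
[[485.5697046    0.         245.09408892]
 [  0.         485.5697046  199.48377154]
 [  0.           0.           1.        ]] [[ 1.41373346e-02 -9.84579384e-01  1.74366203e-01  3.07232015e+02]
 [-9.99813036e-01 -1.62202099e-02 -1.05260812e-02  5.12334573e+01]
 [ 1.31920189e-02 -1.74184792e-01 -9.84624613e-01  1.56344203e+03]
 [ 0.00000000e+00  0.00000000e+00  0.00000000e+00  1.00000000e+00]]
```

View pics/scene0.png

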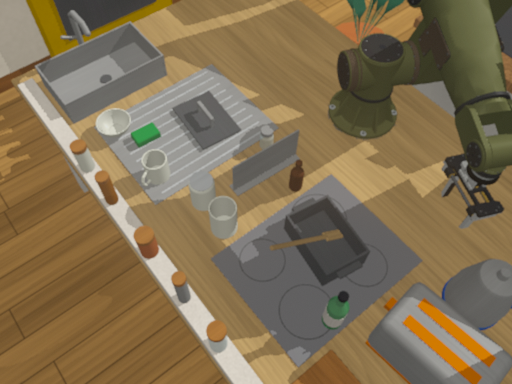

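View pics/top0.png

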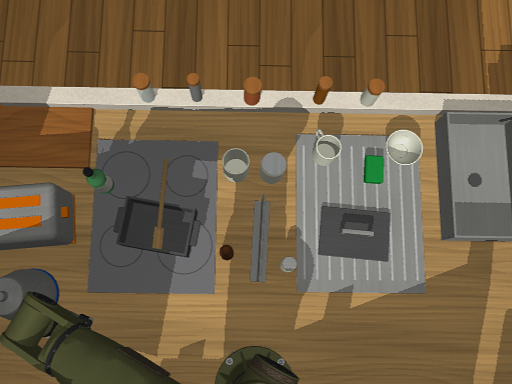

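The scene view shows the open pot at (222,217), the closed canister at (201,192), the casserole and spatula at about (325,240), and the lid at (205,115). In the top view the pot is at (236,164), the canister at (273,167), the casserole at (158,225), the guard at (260,238), the lid at (355,232) and the spatula handle end at (165,162).

```bash
cat > h.py <<'E'
import numpy as np, cv2
def cloud(c):
    K=c["mtx"];T=c["cam_to_world"];z=c["range_z"];v,u=np.mgrid[:z.shape[0],:z.shape[1]]
    P=np.stack([(u-K[0,2])/K[0,0]*z,(v-K[1,2])/K[1,1]*z,z],-1)@T[:3,:3].T+T[:3,3]
    P[z==0]=np.nan
    return P
def rect(P):
    r=cv2.minAreaRect(P[:,:2].astype(np.float32)); return np.round(r[0],1),np.round(r[1],1),round(r[2],2),len(P)
def sel(c,P,box,zr):
    u0,u1,v0,v1=box; m=np.zeros(P.shape[:2],bool); m[v0:v1,u0:u1]=1
    return m&(P[...,2]>zr[0])&(P[...,2]<zr[1])
E
cat > m.py <<'E'
from h import *
c=dict(np.load("top0.npz"));P=cloud(c);f=c["frame"].astype(int)
wood=(f[...,0]-f[...,2]>45)
def r(n,box,zr,extra=None):
    m=sel(c,P,box,zr); m= m if extra is None else m&extra
    q=P[m]; print(n,rect(q),"z",np.round(np.median(q[:,2]),1)); return q
r("rim",(105,210,185,265),(82,99),~wood)
s=r("spat",(145,175,155,255),(12,260),wood)
mu=s.mean(0);d=np.linalg.svd(s-mu)[2][0];d*=np.sign(d[2]);t=(s-mu)@d
print("axis",mu,d,"ext",mu+d*t.min(),mu+d*t.max(),np.degrees(np.arcsin(d[2])))
r("pot",(215,255,140,190),(112,130)); r("can",(256,290,145,190),(110,130))
r("guard",(245,275,190,285),(125,145)); r("plate",(315,395,195,265),(13,26)); r("bar",(335,385,205,245),(55,72))
r("pepper",(215,238,240,265),(60,160)); r("salt",(278,300,252,275),(60,100)); r("oil",(80,115,160,200),(100,230)); r("mug",(310,345,128,166),(75,100))
c=dict(np.load("scene0.npz"));P=cloud(c);f=c["frame"].astype(int);wood=(f[...,0]-f[...,2]>45)
print("scene")
r("rim",(280,375,190,285),(82,99),~wood)
s=r("spat",(265,345,225,255),(12,260),wood)
mu=s.mean(0);d=np.linalg.svd(s-mu)[2][0];d*=np.sign(d[2]);t=(s-mu)@d
print("axis",mu,d,"ext",mu+d*t.min(),mu+d*t.max(),np.degrees(np.arcsin(d[2])))
r("pot",(205,240,190,242),(112,130));r("can",(188,215,170,210),(112,130)); r("guard",(225,305,125,195),(125,145));r("plate",(165,250,80,155),(13,26)); r("bar",(185,225,90,130),(55,72))
E
python3 m.py
```

```text
rim (array([493. , 341.5]), array([300.5, 165.1]), 76.25, 604) z 88.6
spat (array([545.9, 292.6]), array([ 28.6, 254.2]), 81.44, 373) z 66.1
axis [516.50188448 296.33483228  81.95523572] [ 0.83553803 -0.13778035  0.53187665] ext [418.53035847 312.49035231  19.58971175] [668.24317334 271.31266992 178.54886218] 32.13234048094023
pot (array([683.1,  65.4]), array([83.2, 79.9]), 1.33, 131) z 119.0
can (array([675.9, -50.4]), array([71.9, 74.4]), 61.06, 458) z 119.2
guard (array([451. , -14.9]), array([  6.1, 255.3]), 87.22, 186) z 134.5
plate (array([ 490.8, -315.4]), array([249.2, 215.3]), 89.7, 3010) z 18.7
bar (array([ 477.5, -316.8]), array([97.8, 14.3]), 85.47, 141) z 62.2
pepper (array([407.1,  89.4]), array([40.9, 39.4]), 1.21, 166) z 95.0
salt (array([ 374.6, -101.7]), array([41.5, 43.1]), 24.12, 171) z 83.7
oil (array([620.7, 485.9]), array([49.1, 54.5]), 56.36, 350) z 142.2
mug (array([ 748.7, -225.5]), array([79.3, 96.5]), 79.61, 206) z 90.3
scene
rim (array([482.5, 308.7]), array([219.8, 153.7]), 80.89, 724) z 89.1
spat (array([544.7, 288.1]), array([ 39.1, 257.1]), 78.81, 341) z 83.1
axis [530.95987105 300.31365628  90.89275313] [ 0.83871385 -0.13570602  0.5273926 ] ext [419.45293024 318.35576048  20.77594875] [669.16602809 277.95155158 177.79832159] 31.829451807426917
pot (array([674.7,  56.4]), array([115.8,  82.8]), 63.17, 163) z 118.0
can (array([679. , -15.6]), array([134. ,  74.7]), 89.54, 425) z 119.4
guard (array([450.6,  44. ]), array([120.8, 256.6]), 87.56, 278) z 134.0
plate (array([ 465.6, -334. ]), array([313.9, 250.4]), 55.61, 1908) z 18.8
bar (array([ 476. , -313.2]), array([105.8,  16. ]), 85.39, 103) z 63.1
```

```bash
cat > plan.py <<'E'
# plan.go(grasp_point, elev_deg, azim_deg, n): rows from here so the grasp point moves straight and the tool turns evenly
import numpy as np
from scipy.spatial.transform import Rotation as R, Slerp
from cell import manip
def toolR(elev,az,spin=0):   # tool z at elevation elev in the vertical plane of azimuth az; tool y horizontal, at az+90
    e,a=np.radians([elev,az]); z=np.array([np.cos(e)*np.cos(a),np.cos(e)*np.sin(a),np.sin(e)]); y=np.array([-np.sin(a),np.cos(a),0])
    return R.from_matrix(np.c_[np.cross(y,z),y,z])
def go(g,elev,az,n,frm=None):
    s=manip.read_state()
    R0=R.from_euler("xyz",s["eef_rot"]); p0=s["eef_pos"]+180*R0.as_matrix()[:,2]
    if frm: p0=np.array(frm[0]);R0=toolR(*frm[1:])
    R1=toolR(elev,az); print("clock",s["clock"],"grasp now",p0.round(1),"turn deg",np.degrees((R0.inv()*R1).magnitude()).round(1),"dist",np.linalg.norm(g-p0).round(1))
    S=Slerp([0,1],R.concatenate([R0,R1])); g=np.array(g,float)
    for i in range(n):
        a,b=S(i/n),S((i+1)/n); f=lambda k,r:p0+(g-p0)*k-180*r.as_matrix()[:,2]
        w=(a.inv()*b).as_rotvec()/np.radians(45); t=a.inv().apply(f((i+1)/n,b)-f(i/n,a))/40
        print(np.r_[w,t].round(3).tolist())
E
python3 - <<'E'
from plan import *
go([636,279,215],-90,-9.3,11)
go([636,279,151],-90,-9.3,2,([636,279,215],-90,-9.3))
E
```

```text
clock 0.1 grasp now [221.6 503.2 224.1] turn deg 14.5 dist 471.3
[-0.0, -0.0, -0.029, -1.067, -0.087, 0.021]
[-0.0, -0.0, -0.029, -1.065, -0.112, 0.021]
[-0.0, -0.0, -0.029, -1.062, -0.136, 0.021]
[-0.0, -0.0, -0.029, -1.059, -0.16, 0.021]
[-0.0, -0.0, -0.029, -1.055, -0.185, 0.021]
[-0.0, -0.0, -0.029, -1.05, -0.209, 0.021]
[-0.0, -0.0, -0.029, -1.045, -0.233, 0.021]
[-0.0, -0.0, -0.029, -1.04, -0.257, 0.021]
[-0.0, -0.0, -0.029, -1.034, -0.281, 0.021]
[-0.0, -0.0, -0.029, -1.027, -0.304, 0.021]
[-0.0, -0.0, -0.029, -1.02, -0.328, 0.021]
clock 0.1 grasp now [636 279 215] turn deg 0.0 dist 64.0
[0.0, 0.0, 0.0, 0.0, 0.0, 0.8]
[0.0, 0.0, 0.0, 0.0, 0.0, 0.8]
```

Request:
step_arm([
  [[0,0,-0.021,-0.78,-0.08,0.015,-1],[0,0,-0.021,-0.78,-0.08,0.015,-1],[0,0,-0.021,-0.78,-0.08,0.015,-1],[0,0,-0.021,-0.78,-0.08,0.015,-1],[0,0,-0.021,-0.78,-0.08,0.015,-1]],
])

```text
clock: 0.6
eef_pos: [361.4, 429.7, 401.4]
eef_rot: [-3.141, -0.0, 2.81]
wrist_force: [-0.8, 0.3, 0.2]
finger_gap: 94.2
finger_force: 0.0
```

Request:
step_arm([
  [[0,0,-0.021,-0.77,-0.15,0.015,-1],[0,0,-0.021,-0.77,-0.15,0.015,-1],[0,0,-0.021,-0.77,-0.15,0.015,-1],[0,0,-0.021,-0.77,-0.15,0.015,-1],[0,0,-0.021,-0.77,-0.15,0.015,-1]],
])

```text
clock: 1.1
eef_pos: [499.8, 355.6, 398.3]
eef_rot: [-3.141, -0.0, 2.892]
wrist_force: [0.1, -0.3, -0.6]
finger_gap: 94.2
finger_force: 0.0
```

Request:
step_arm([
  [[0,0,-0.021,-0.75,-0.22,0.015,-1],[0,0,-0.021,-0.75,-0.22,0.015,-1],[0,0,-0.021,-0.75,-0.22,0.015,-1],[0,0,-0.021,-0.75,-0.22,0.015,-1],[0,0,-0.021,-0.75,-0.22,0.015,-1]],
])

```text
clock: 1.6
eef_pos: [636.7, 280.3, 395.2]
eef_rot: [-3.141, -0.001, 2.975]
wrist_force: [0.1, -0.5, 0.2]
finger_gap: 93.7
finger_force: 0.0
```

Run:
```python
from plan import *
print(manip.read_state()["joints"].round(3))
go([636,279,151],-90,-9.3,3)
```

```text
[ 0.362  0.646  1.043 -0.     1.453 -1.042]
clock 1.6 grasp now [636.6 280.3 215.2] turn deg 0.3 dist 64.2
[-0.0, -0.0, -0.002, 0.004, -0.012, 0.535]
[-0.0, -0.0, -0.002, 0.004, -0.012, 0.535]
[-0.0, -0.0, -0.002, 0.004, -0.012, 0.535]
```

Request:
step_arm([
  [[0,0,0,0,-0.01,0.53,-1],[0,0,0,0,-0.01,0.53,-1],[0,0,0,0,-0.01,0.53,-1],[0,0,0,0,0,0,1],[0,0,0,0,0,0,1]],
], newtons=30)

```text
clock: 2.1
eef_pos: [635.6, 280.0, 332.4]
eef_rot: [-3.141, -0.0, 2.974]
wrist_force: [0.0, -0.1, 1.1]
finger_gap: 81.6
finger_force: 0.0
```

Request:
step_arm([
  [[0,0,0,0,0,0,1],[0,0,0,0,0,0,1],[0,0,0,0,0,0,1],[0,0,0,0,0,0,1],[0,0,0,0,0,0,1]],
])

```text
clock: 2.6
eef_pos: [635.5, 279.9, 332.3]
eef_rot: [3.141, 0.0, 2.974]
wrist_force: [-0.3, -0.2, -0.2]
finger_gap: 40.9
finger_force: 0.0
```

Request:
step_arm([
  [[0,0,0,0,0,0,1],[0,0,0,0,0,0,1],[0,0,0,0,0,0,1],[0,0,0,0,0,0,1],[0,0,0,0,0,0,1]],
])

```text
clock: 3.1
eef_pos: [635.4, 279.9, 332.0]
eef_rot: [-3.142, -0.0, 2.974]
wrist_force: [-0.2, 0.9, 0.3]
finger_gap: 13.3
finger_force: 30.0
```

Request:
step_arm([
  [[0,0,0,0,0,0,1],[0,0,0,0,0,-0.1,1],[0,0,0,0,0,-0.3,1],[0,0,0,0,0,-0.6,1],[0,0,0,0,0,-0.6,1]],
])

```text
clock: 3.6
eef_pos: [635.4, 279.9, 397.7]
eef_rot: [3.142, 0.0, 2.974]
wrist_force: [0.2, 0.3, -0.4]
finger_gap: 13.0
finger_force: 30.0
```

Run:
```python
from plan import *
print(manip.read_state()["joints"].round(3))
go([636,279,330],-90,-9.3,5)
go([640,180,390],-50,5,15,([636,279,330],-90,-9.3))
```

```text
[ 0.362  0.641  1.046 -0.     1.455 -1.041]
clock 3.6 grasp now [635.4 279.9 217.7] turn deg 0.3 dist 112.3
[0.0, 0.0, -0.001, -0.004, -0.004, -0.561]
[0.0, 0.0, -0.001, -0.004, -0.004, -0.561]
[0.0, 0.0, -0.001, -0.004, -0.004, -0.561]
[0.0, 0.0, -0.001, -0.004, -0.004, -0.561]
[0.0, 0.0, -0.001, -0.004, -0.004, -0.561]
clock 3.6 grasp now [636 279 330] turn deg 42.4 dist 115.8
[-0.007, -0.059, -0.02, 0.175, -0.19, -0.095]
[-0.007, -0.059, -0.02, 0.173, -0.19, -0.094]
[-0.007, -0.059, -0.02, 0.171, -0.19, -0.094]
[-0.007, -0.059, -0.02, 0.169, -0.19, -0.093]
[-0.007, -0.059, -0.02, 0.167, -0.19, -0.092]
[-0.007, -0.059, -0.02, 0.165, -0.19, -0.091]
[-0.007, -0.059, -0.02, 0.163, -0.19, -0.09]
[-0.007, -0.059, -0.02, 0.161, -0.19, -0.089]
[-0.007, -0.059, -0.02, 0.16, -0.19, -0.087]
[-0.007, -0.059, -0.02, 0.158, -0.191, -0.086]
[-0.007, -0.059, -0.02, 0.156, -0.191, -0.085]
[-0.007, -0.059, -0.02, 0.155, -0.191, -0.083]
[-0.007, -0.059, -0.02, 0.154, -0.191, -0.082]
[-0.007, -0.059, -0.02, 0.152, -0.192, -0.08]
[-0.007, -0.059, -0.02, 0.151, -0.192, -0.078]
```

Request:
step_arm([
  [[0,0,0,0,0,-0.56,1],[0,0,0,0,0,-0.56,1],[0,0,0,0,0,-0.56,1],[0,0,0,0,0,-0.56,1],[0,0,0,0,0,-0.56,1]],
])

```text
clock: 4.1
eef_pos: [635.1, 279.8, 510.3]
eef_rot: [3.141, 0.001, 2.974]
wrist_force: [-0.4, 0.3, 0.5]
finger_gap: 13.1
finger_force: 30.0
```

Request:
step_arm([
  [[-0.007,-0.059,-0.02,0.172,-0.19,-0.094,1],[-0.007,-0.059,-0.02,0.172,-0.19,-0.094,1],[-0.007,-0.059,-0.02,0.172,-0.19,-0.094,1],[-0.007,-0.059,-0.02,0.169,-0.19,-0.093,1],[-0.007,-0.059,-0.02,0.167,-0.19,-0.092,1]],
])

```text
clock: 4.6
eef_pos: [594.4, 246.6, 524.5]
eef_rot: [3.122, 0.235, 3.051]
wrist_force: [-0.5, 0.6, -1.1]
finger_gap: 13.2
finger_force: 30.0
```

Request:
step_arm([
  [[-0.007,-0.059,-0.02,0.165,-0.19,-0.091,1],[-0.007,-0.059,-0.02,0.163,-0.19,-0.09,1],[-0.007,-0.059,-0.02,0.161,-0.19,-0.089,1],[-0.007,-0.059,-0.02,0.16,-0.19,-0.087,1],[-0.007,-0.059,-0.02,0.158,-0.19,-0.086,1]],
])

```text
clock: 5.1
eef_pos: [556.3, 210.4, 530.2]
eef_rot: [3.122, 0.469, 3.13]
wrist_force: [0.6, -1.2, -0.6]
finger_gap: 13.3
finger_force: 30.0
```

Request:
step_arm([
  [[-0.007,-0.059,-0.02,0.156,-0.19,-0.085,1],[-0.007,-0.059,-0.02,0.155,-0.19,-0.083,1],[-0.007,-0.059,-0.02,0.154,-0.19,-0.082,1],[-0.007,-0.059,-0.02,0.152,-0.19,-0.08,1],[-0.007,-0.059,-0.02,0.151,-0.19,-0.078,1]],
])

```text
clock: 5.6
eef_pos: [522.8, 171.5, 527.3]
eef_rot: [-3.137, 0.701, -3.061]
wrist_force: [0.0, 0.3, -0.6]
finger_gap: 13.4
finger_force: 30.0
```

Run:
```python
from plan import *
from cell import optics
from h import *
print(manip.read_state()["joints"].round(3))
for n in("scene","top"):
    c=optics.camera(n); np.savez(f"{n}1.npz",**c); cv2.imwrite(f"pics/{n}1.png",c["frame"][:,:,::-1])
go([640,180,390],-50,5,1)
```

```text
[ 0.266  0.139  1.473 -0.166  0.844 -1.317]
clock 5.7 grasp now [638.4 179.7 389.7] turn deg 0.6 dist 1.7
[-0.012, 0.003, -0.008, -0.046, -0.037, 0.02]
```

View pics/scene1.png

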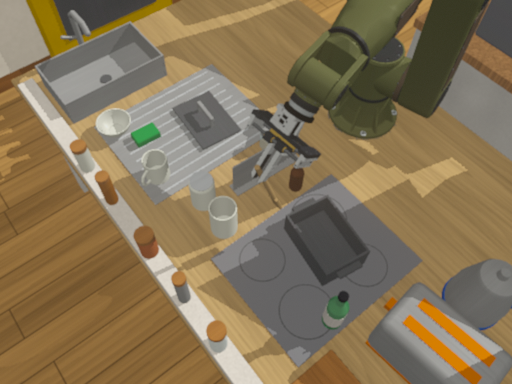

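The scene view shows the spatula held upright, handle end near (257,175), foot around (278,208), with the casserole empty at (325,240) and the pot at (222,217). Next I'll measure the spatula axis and, now that it's clear, the casserole rim.

Run:
```python
from h import *
for n,box,pb in(("scene",(275,375,190,285),(205,240,190,242)),("top",(110,205,185,265),(215,255,140,190))):
    c=dict(np.load(n+"1.npz"));P=cloud(c);f=c["frame"].astype(int)
    m=sel(c,P,box,(84,96))
    k,l,st,_=cv2.connectedComponentsWithStats(m.astype(np.uint8)); m=l==1+st[1:,4].argmax()
    print(n,"rim",rect(P[m]),np.median(P[m][:,2]))
    wood=(f[...,0]-f[...,2]>35)&(f[...,0]>100)
    v=np.all(np.abs(P-[640,180,270])<[130,70,170],-1)&(P[...,2]>128)&wood
    s=P[v]; mu=np.median(s,0); s=s[np.linalg.norm(s-mu,axis=1)<250]
    mu=s.mean(0); d=np.linalg.svd(s-mu)[2][0];d*=np.sign(d[2]);t=(s-mu)@d
    print("spat",len(s),mu.round(1),d.round(3),(mu+d*t.min()).round(1),(mu+d*t.max()).round(1),"resid",np.linalg.norm(s-mu-np.outer(t,d),axis=1).max().round(1))
    q=P[sel(c,P,pb,(114,126))]; (x,y),r=cv2.minEnclosingCircle(q[:,:2].astype(np.float32)); print("pot",x,y,r)
```

```text
scene rim (array([482.8, 308.9]), array([219. , 153.7]), 80.47, 678) 89.48317067004245
spat 205 [607.3 183.6 289. ] [0.312 0.007 0.95 ] [559.2 182.4 142.4] [653.9 184.7 431.1] resid 20.0
pot 684.2948608398438 49.9879150390625 61.9900016784668
top rim (array([490.1, 341.5]), array([144.5, 150.8]), 81.27, 273) 89.01637727170919
spat 19 [651.2 178.9 423.7] [ 0.346 -0.033  0.937] [624.9 181.4 352.4] [654.1 178.6 431.4] resid 6.5
pot 682.4749755859375 66.30806732177734 42.19841384887695
```

Run:
```python
from plan import *
go([715,66,400],-42,5,10)
go([715,66,270],-42,5,5,([715,66,400],-42,5))
```

```text
clock 5.7 grasp now [638.4 179.7 389.7] turn deg 7.9 dist 137.5
[-0.001, -0.018, -0.001, -0.084, -0.303, 0.09]
[-0.001, -0.018, -0.001, -0.082, -0.303, 0.092]
[-0.001, -0.018, -0.001, -0.081, -0.303, 0.094]
[-0.001, -0.018, -0.001, -0.079, -0.303, 0.095]
[-0.001, -0.018, -0.001, -0.078, -0.303, 0.097]
[-0.001, -0.018, -0.001, -0.076, -0.303, 0.099]
[-0.001, -0.018, -0.001, -0.075, -0.304, 0.1]
[-0.001, -0.018, -0.001, -0.073, -0.304, 0.102]
[-0.001, -0.018, -0.001, -0.072, -0.304, 0.103]
[-0.001, -0.018, -0.001, -0.07, -0.304, 0.105]
clock 5.7 grasp now [715  66 400] turn deg 0.0 dist 130.0
[0.0, 0.0, 0.0, 0.483, 0.0, 0.435]
[0.0, 0.0, 0.0, 0.483, 0.0, 0.435]
[0.0, 0.0, 0.0, 0.483, 0.0, 0.435]
[0.0, 0.0, 0.0, 0.483, 0.0, 0.435]
[0.0, 0.0, 0.0, 0.483, 0.0, 0.435]
```

Request:
step_arm([
  [[0,-0.018,0,-0.081,-0.303,0.094,1],[0,-0.018,0,-0.081,-0.303,0.094,1],[0,-0.018,0,-0.081,-0.303,0.094,1],[0,-0.018,0,-0.081,-0.303,0.094,1],[0,-0.018,0,-0.081,-0.303,0.094,1]],
])

```text
clock: 6.2
eef_pos: [553.5, 112.4, 523.1]
eef_rot: [-3.138, 0.769, -3.062]
wrist_force: [-0.1, 0.2, -0.7]
finger_gap: 12.8
finger_force: 30.0
```

Request:
step_arm([
  [[0,-0.018,0,-0.073,-0.304,0.102,1],[0,-0.018,0,-0.073,-0.304,0.102,1],[0,-0.018,0,-0.073,-0.304,0.102,1],[0,-0.018,0,-0.073,-0.304,0.102,1],[0,-0.018,0,-0.073,-0.304,0.102,1]],
])

```text
clock: 6.7
eef_pos: [582.9, 53.6, 519.4]
eef_rot: [-3.137, 0.84, -3.062]
wrist_force: [0.9, 0.2, -1.0]
finger_gap: 13.2
finger_force: 30.0
```

Run:
```python
from plan import *
from cell import optics
from h import *
print(manip.read_state()["joints"].round(3))
go([715,66,400],-42,5,1)
c=optics.camera("scene"); np.savez("scene2.npz",**c)
P=cloud(c);f=c["frame"].astype(int)
wood=(f[...,0]-f[...,2]>35)&(f[...,0]>100)
v=np.all(np.abs(P-[690,66,290])<[70,60,170],-1)&(P[...,2]>128)&wood
s=P[v]
for lo in(128,160,190,230,300,410): q=s[(s[:,2]>lo)&(s[:,2]<lo+25)]; print(lo,len(q),np.median(q,0) if len(q) else 0)
```

```text
[ 0.025  0.206  1.428  0.059  0.669 -1.654]
clock 6.7 grasp now [716.5  63.5 399.2] turn deg 0.6 dist 3.0
[-0.012, 0.002, -0.006, -0.001, 0.02, -0.037]
128 6 [674.62829445  69.299383   148.59433863]
160 23 [678.66502845  66.43055528 172.68948019]
190 26 [683.26923739  71.7642401  200.5675733 ]
230 22 [689.50210123  66.28766883 244.5255917 ]
300 27 [701.83192339  68.11209491 311.65328378]
410 23 [724.36436584  69.79996586 424.72148057]
```

Request:
step_arm([
  [[0,0,0,0.48,0,0.43,1],[0,0,0,0.48,0,0.43,1],[0,0,0,0.48,0,0.43,1],[0,0,0,0.48,0,0.43,1],[0,0,0,0.45,0,0.4,1]],
])

```text
clock: 7.25
eef_pos: [582.2, 54.1, 391.1]
eef_rot: [-3.137, 0.839, -3.061]
wrist_force: [0.4, -0.2, 0.2]
finger_gap: 12.8
finger_force: 30.0
```

Request:
step_arm([
  [[0,0,0,0.06,0,0.05,1],[0,0,0,0.06,0,0.05,1],[0,0,0,0,0,0,1]],
])

```text
clock: 7.55
eef_pos: [582.0, 54.1, 386.9]
eef_rot: [-3.137, 0.841, -3.061]
wrist_force: [0.7, -0.2, -0.5]
finger_gap: 13.3
finger_force: 30.0
```

Run:
```python
from plan import *
from cell import optics
import cv2
c=optics.camera("scene"); cv2.imwrite("pics/s3.png",cv2.resize(c["frame"][100:260,150:350,::-1],None,fx=3,fy=3))
go([717,64,270],-42,5,1)
```

```text
clock 7.6 grasp now [715.7  64.1 267.2] turn deg 0.6 dist 3.1
[-0.012, 0.004, -0.006, -0.088, -0.049, -0.023]
```

View pics/s3.png

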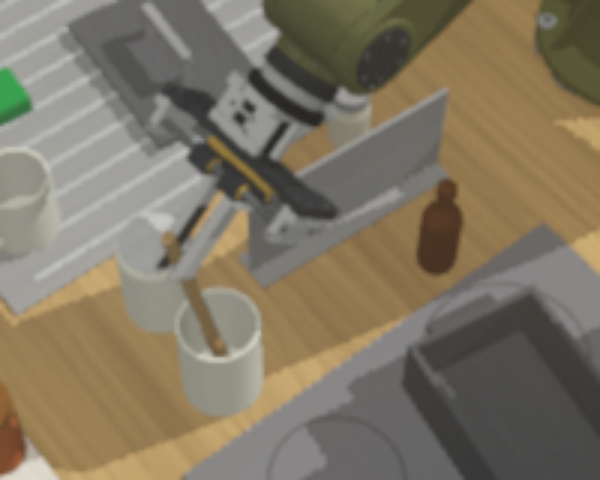

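The spatula's blade is inside the pot opening at about (218,345) in the crop, clear of the walls, so I'll release it.

Request:
step_arm([
  [[0,0,0,0,0,0,-0.4],[0,0,0,0,0,0,-0.4],[0,0,0,0,0,0,-0.4],[0,0,0,0,0,0,-0.4],[0,0,0,0,0,0,-0.4]],
])

```text
clock: 8.1
eef_pos: [581.7, 54.2, 386.0]
eef_rot: [-3.137, 0.84, -3.061]
wrist_force: [0.0, -0.3, -0.5]
finger_gap: 49.5
finger_force: 0.0
```

Request:
step_arm([
  [[0,0,0,0,0,0,-1],[0,0,0,0,0,0,-1],[0,0,0,0,0,0,-1],[0,0,0,0,0,0,-1],[0,0,0,0,0,0,-1]],
])

```text
clock: 8.6
eef_pos: [581.7, 54.2, 385.9]
eef_rot: [-3.137, 0.84, -3.061]
wrist_force: [0.1, -0.3, -0.5]
finger_gap: 89.9
finger_force: 0.0
```

Request:
step_arm([
  [[0,0,0,0,0,-0.3,-1],[0,0,0,0,0,-0.5,-1],[0,0,0,0,0,-0.5,-1],[0,0,0,0,0,-0.6,-1],[0,0,0,0,0,-0.6,-1]],
])

```text
clock: 9.1
eef_pos: [506.2, 48.6, 453.7]
eef_rot: [-3.137, 0.84, -3.061]
wrist_force: [-0.5, 0.2, -0.4]
finger_gap: 94.1
finger_force: 0.0
```

Run:
```python
from plan import *
from cell import optics
import cv2
from h import *
c=optics.camera("scene"); cv2.imwrite("pics/s4.png",cv2.resize(c["frame"][100:260,150:350,::-1],None,fx=3,fy=3))
c=optics.camera("top");P=cloud(c)
r=rect(P[sel(c,P,(330,390,200,250),(55,72))]);print("bar",r)
q=P[sel(c,P,(215,258,140,190),(114,126))]; print("pot",cv2.minEnclosingCircle(q[:,:2].astype(np.float32)))
print(manip.read_state()["joints"].round(3))
go([560,-60,350],-70,-10,8)
```

```text
bar (array([ 477.4, -316.2]), array([98.4, 14.5]), 84.58, 147)
pot ((682.5487670898438, 66.25279998779297), 42.288734436035156)
[ 0.018  0.063  1.737  0.088  0.5   -1.69 ]
clock 9.2 grasp now [640.1  58.6 336. ] turn deg 31.8 dist 143.8
[0.022, 0.078, 0.034, -0.125, -0.275, -0.227]
[0.022, 0.078, 0.034, -0.121, -0.283, -0.211]
[0.022, 0.078, 0.034, -0.117, -0.291, -0.195]
[0.022, 0.078, 0.034, -0.115, -0.299, -0.178]
[0.022, 0.078, 0.034, -0.114, -0.307, -0.162]
[0.022, 0.078, 0.034, -0.114, -0.314, -0.145]
[0.022, 0.078, 0.034, -0.116, -0.321, -0.128]
[0.022, 0.078, 0.034, -0.118, -0.327, -0.111]
```

View pics/s4.png

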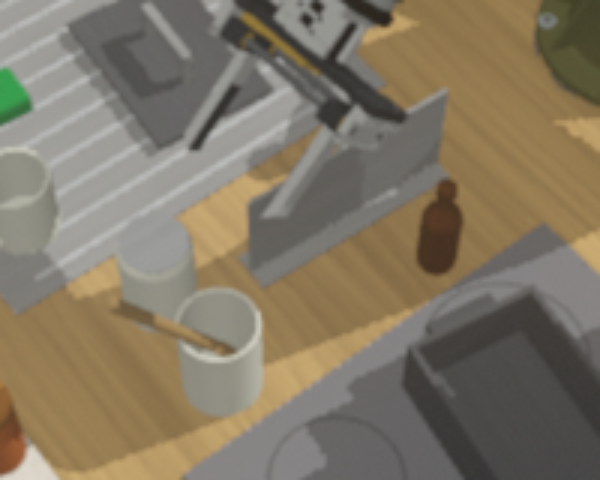

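The spatula leans in the pot, handle over the far rim at (120,305) in the crop, and the pot hasn't moved (682.5, 66.3). Next is the lid: bar at (477.4, -316.2), direction 85°.

Run:
```python
from plan import *
go([560,-120,300],-90,-45,15)
go([477.4,-316.2,150],-90,-94.9,10,([560,-120,300],-90,-45))
```

```text
clock 9.2 grasp now [640.1  58.6 336. ] turn deg 68.1 dist 199.0
[0.031, 0.067, 0.069, -0.091, -0.185, -0.069]
[0.031, 0.067, 0.069, -0.103, -0.194, -0.054]
[0.031, 0.067, 0.069, -0.116, -0.202, -0.04]
[0.031, 0.067, 0.069, -0.131, -0.21, -0.026]
[0.031, 0.067, 0.069, -0.146, -0.216, -0.013]
[0.031, 0.067, 0.069, -0.163, -0.221, -0.001]
[0.031, 0.067, 0.069, -0.18, -0.225, 0.01]
[0.031, 0.067, 0.069, -0.198, -0.227, 0.021]
[0.031, 0.067, 0.069, -0.217, -0.228, 0.03]
[0.031, 0.067, 0.069, -0.237, -0.228, 0.039]
[0.031, 0.067, 0.069, -0.256, -0.227, 0.047]
[0.031, 0.067, 0.069, -0.276, -0.225, 0.053]
[0.031, 0.067, 0.069, -0.296, -0.221, 0.059]
[0.031, 0.067, 0.069, -0.316, -0.216, 0.063]
[0.031, 0.067, 0.069, -0.336, -0.21, 0.066]
clock 9.2 grasp now [ 560 -120  300] turn deg 49.9 dist 260.4
[0.0, -0.0, 0.111, -0.201, -0.493, 0.375]
[0.0, 0.0, 0.111, -0.243, -0.474, 0.375]
[0.0, -0.0, 0.111, -0.283, -0.451, 0.375]
[0.0, 0.0, 0.111, -0.321, -0.424, 0.375]
[0.0, 0.0, 0.111, -0.357, -0.395, 0.375]
[0.0, -0.0, 0.111, -0.39, -0.362, 0.375]
[0.0, -0.0, 0.111, -0.42, -0.327, 0.375]
[0.0, 0.0, 0.111, -0.447, -0.289, 0.375]
[0.0, -0.0, 0.111, -0.47, -0.249, 0.375]
[0.0, 0.0, 0.111, -0.49, -0.207, 0.375]
```

Request:
step_arm([
  [[0.031,0.067,0.069,-0.091,-0.185,-0.069,-1],[0.031,0.067,0.069,-0.103,-0.194,-0.054,-1],[0.031,0.067,0.069,-0.116,-0.202,-0.04,-1],[0.031,0.067,0.069,-0.131,-0.21,-0.026,-1],[0.031,0.067,0.069,-0.146,-0.216,-0.013,-1]],
])

```text
clock: 9.7
eef_pos: [518.1, 6.5, 472.0]
eef_rot: [3.048, 0.559, 2.882]
wrist_force: [-0.5, -0.2, -0.5]
finger_gap: 93.8
finger_force: 0.0
```

Request:
step_arm([
  [[0.031,0.067,0.069,-0.163,-0.221,0,-1],[0.031,0.067,0.069,-0.18,-0.225,0.01,-1],[0.031,0.067,0.069,-0.198,-0.227,0.021,-1],[0.031,0.067,0.069,-0.217,-0.228,0.03,-1],[0.031,0.067,0.069,-0.237,-0.228,0.039,-1]],
])

```text
clock: 10.2
eef_pos: [538.6, -49.7, 481.0]
eef_rot: [3.061, 0.271, 2.613]
wrist_force: [-1.0, 0.0, -0.2]
finger_gap: 93.9
finger_force: 0.0
```

Request:
step_arm([
  [[0.031,0.067,0.069,-0.256,-0.227,0.047,-1],[0.031,0.067,0.069,-0.276,-0.225,0.053,-1],[0.031,0.067,0.069,-0.296,-0.221,0.059,-1],[0.031,0.067,0.069,-0.316,-0.216,0.063,-1],[0.031,0.067,0.069,-0.336,-0.21,0.066,-1]],
])

```text
clock: 10.7
eef_pos: [561.8, -120.7, 476.3]
eef_rot: [-3.135, -0.003, 2.35]
wrist_force: [-0.9, -0.0, 0.4]
finger_gap: 93.9
finger_force: 0.0
```

Request:
step_arm([
  [[0,0,0.111,-0.201,-0.493,0.375,-1],[0,0,0.111,-0.243,-0.474,0.375,-1],[0,0,0.111,-0.283,-0.451,0.375,-1],[0,0,0.111,-0.321,-0.424,0.375,-1],[0,0,0.111,-0.357,-0.395,0.375,-1]],
])

```text
clock: 11.2
eef_pos: [519.0, -219.1, 401.3]
eef_rot: [-3.136, 0.001, 1.913]
wrist_force: [0.3, -1.3, 0.1]
finger_gap: 93.7
finger_force: 0.0
```

Request:
step_arm([
  [[0,0,0.111,-0.39,-0.362,0.375,-1],[0,0,0.111,-0.42,-0.327,0.375,-1],[0,0,0.111,-0.447,-0.289,0.375,-1],[0,0,0.111,-0.47,-0.249,0.375,-1],[0,0,0.111,-0.49,-0.207,0.375,-1]],
])

```text
clock: 11.7
eef_pos: [477.0, -317.3, 326.8]
eef_rot: [-3.137, 0.004, 1.477]
wrist_force: [0.0, 0.1, -0.3]
finger_gap: 94.4
finger_force: 0.0
```

Run:
```python
from plan import *
from cell import optics
from h import *
print(manip.read_state()["joints"].round(3))
go([477.4,-316.2,120],-90,-94.9,2)
go([477.4,-316.2,57],-90,-94.9,4,([477.4,-316.2,120],-90,-94.9))
```

```text
[-0.65   0.424  1.541 -0.006  1.178 -0.554]
clock 11.7 grasp now [ 476.1 -317.9  146.8] turn deg 0.6 dist 26.9
[-0.003, 0.002, -0.005, 0.015, 0.006, 0.335]
[-0.003, 0.002, -0.005, 0.015, 0.005, 0.335]
clock 11.7 grasp now [ 477.4 -316.2  120. ] turn deg 0.0 dist 63.0
[0.0, 0.0, 0.0, 0.0, -0.0, 0.394]
[0.0, 0.0, 0.0, 0.0, -0.0, 0.394]
[0.0, 0.0, 0.0, 0.0, -0.0, 0.394]
[0.0, 0.0, 0.0, 0.0, -0.0, 0.394]
```

Request:
step_arm([
  [[-0.003,0.002,-0.005,0.015,0.006,0.335,-1],[-0.003,0.002,-0.005,0.015,0.006,0.335,-1],[0,0,0,0,0,0.5,-0.5],[0,0,0,0,0,0.5,-0.5],[0,0,0,0,0,0.3,-0.5]],
])

```text
clock: 12.2
eef_pos: [478.1, -314.4, 247.4]
eef_rot: [-3.141, -0.0, 1.491]
wrist_force: [-0.6, 0.1, -0.0]
finger_gap: 73.5
finger_force: 0.0
```

Request:
step_arm([
  [[0,0,0,0,0,0.27,0],[0,0,0,0,0,0,0],[0,0,0,0,0,0,0],[0,0,0,0,0,0,0]],
])

```text
clock: 12.6
eef_pos: [478.0, -315.5, 239.4]
eef_rot: [3.14, 0.002, 1.489]
wrist_force: [-0.7, 0.2, -0.2]
finger_gap: 47.7
finger_force: 0.0
```

Run:
```python
from plan import *
s=manip.read_state();print(s["eef_rot"],s["wrist_force"],s["finger_gap"])
go([477.4,-316.2,57],-90,-94.9,1)
```

```text
[3.13960791e+00 1.53482885e-03 1.48880741e+00] [-0.68391842  0.24475099 -0.20369403] 47.67943361355335
clock 12.6 grasp now [ 478.3 -315.8   59.4] turn deg 0.2 dist 2.6
[0.003, 0.002, 0.004, -0.019, -0.014, 0.059]
```

Request:
step_arm([
  [[0.003,0.002,0.004,-0.02,-0.015,0.06,1],[0,0,0,0,0,0,1],[0,0,0,0,0,0,1],[0,0,0,0,0,0,1],[0,0,0,0,0,0,1]],
], newtons=60)

```text
clock: 13.1
eef_pos: [477.1, -316.2, 236.2]
eef_rot: [-3.14, -0.001, 1.485]
wrist_force: [-0.1, 0.0, 0.6]
finger_gap: 13.1
finger_force: 60.0
```

Request:
step_arm([
  [[0,0,0,0,0,0,1],[0,0,0,0,0,0,1],[0,0,0,0,0,-0.05,1],[0,0,0,0,0,-0.2,1],[0,0,0,0,0,-0.4,1]],
])

```text
clock: 13.6
eef_pos: [476.9, -316.0, 261.5]
eef_rot: [-3.138, -0.002, 1.485]
wrist_force: [-0.5, -0.2, -5.0]
finger_gap: 13.8
finger_force: 60.0
```

Run:
```python
from plan import *
s=manip.read_state();print(s["eef_rot"],s["wrist_force"],s["moment"],s["finger_gap"])
go([477,-316,260],-90,-94.9,6)
go([485,0,260],-90,-97,12,([477,-316,260],-90,-94.9))
go([482.8,308.9,260],-90,-99.5,12,([485,0,260],-90,-97))
```

```text
[-3.13765395e+00 -2.30881630e-03  1.48538462e+00] [-0.54905939 -0.23510766 -5.01359528] [-0.10548013  0.06411227 -0.00593847] 13.831405622494943
clock 13.6 grasp now [ 476.3 -315.5   81.5] turn deg 0.3 dist 178.5
[-0.001, -0.0, 0.0, 0.002, -0.003, -0.744]
[-0.001, -0.0, 0.0, 0.001, -0.002, -0.744]
[-0.001, -0.0, 0.0, 0.001, -0.002, -0.744]
[-0.001, -0.0, 0.0, 0.001, -0.001, -0.744]
[-0.001, -0.0, 0.0, 0.0, -0.001, -0.744]
[-0.001, -0.0, 0.0, 0.0, -0.0, -0.744]
clock 13.6 grasp now [ 477 -316  260] turn deg 2.1 dist 316.1
[0.0, 0.0, 0.004, 0.657, -0.04, -0.0]
[0.0, 0.0, 0.004, 0.657, -0.042, -0.0]
[0.0, -0.0, 0.004, 0.657, -0.044, -0.0]
[0.0, 0.0, 0.004, 0.657, -0.046, -0.0]
[0.0, -0.0, 0.004, 0.657, -0.048, -0.0]
[0.0, -0.0, 0.004, 0.657, -0.05, -0.0]
[0.0, 0.0, 0.004, 0.657, -0.052, -0.0]
[0.0, 0.0, 0.004, 0.656, -0.054, -0.0]
[0.0, 0.0, 0.004, 0.656, -0.056, -0.0]
[0.0, 0.0, 0.004, 0.656, -0.058, -0.0]
[0.0, -0.0, 0.004, 0.656, -0.06, -0.0]
[0.0, -0.0, 0.004, 0.656, -0.062, -0.0]
clock 13.6 grasp now [485   0 260] turn deg 2.5 dist 308.9
[0.0, 0.0, 0.005, 0.638, -0.083, -0.0]
[0.0, -0.0, 0.005, 0.638, -0.085, -0.0]
[0.0, 0.0, 0.005, 0.638, -0.088, -0.0]
[0.0, 0.0, 0.005, 0.637, -0.09, -0.0]
[0.0, -0.0, 0.005, 0.637, -0.092, -0.0]
[0.0, 0.0, 0.005, 0.637, -0.095, -0.0]
[0.0, -0.0, 0.005, 0.636, -0.097, -0.0]
[0.0, -0.0, 0.005, 0.636, -0.099, -0.0]
[0.0, 0.0, 0.005, 0.636, -0.102, -0.0]
[0.0, -0.0, 0.005, 0.635, -0.104, -0.0]
[0.0, 0.0, 0.005, 0.635, -0.106, -0.0]
[0.0, 0.0, 0.005, 0.634, -0.108, -0.0]
```

Request:
step_arm([
  [[0,0,0,0,0,-0.6,1],[0,0,0,0,0,-0.9,1],[0,0,0,0,0,-0.9,1],[0,0,0,0,0,-0.9,1],[0,0,0,0,0,-0.8,1]],
])

```text
clock: 14.1
eef_pos: [477.1, -316.1, 428.3]
eef_rot: [-3.141, -0.001, 1.485]
wrist_force: [-0.2, -0.9, -5.5]
finger_gap: 13.7
finger_force: 60.0
```

Request:
step_arm([
  [[0,0,0,0.1,0,-0.36,1],[0,0,0.004,0.3,-0.02,0,1],[0,0,0.004,0.55,-0.04,0,1],[0,0,0.004,0.65,-0.045,0,1],[0,0,0.004,0.65,-0.047,0,1]],
])

```text
clock: 14.6
eef_pos: [479.3, -224.5, 438.2]
eef_rot: [-3.137, -0.002, 1.472]
wrist_force: [0.8, 0.0, -5.0]
finger_gap: 13.4
finger_force: 60.0
```

Request:
step_arm([
  [[0,0,0.005,0.65,-0.05,0,1],[0,0,0.005,0.65,-0.052,0,1],[0,0,0.005,0.65,-0.055,0,1],[0,0,0.005,0.65,-0.057,0,1],[0,0,0.005,0.65,-0.06,0,1]],
])

```text
clock: 15.1
eef_pos: [481.9, -93.9, 438.5]
eef_rot: [-3.137, -0.001, 1.453]
wrist_force: [0.6, -0.3, -4.4]
finger_gap: 13.7
finger_force: 60.0
```

Request:
step_arm([
  [[0,0,0.005,0.65,-0.065,0,1],[0,0,0.005,0.65,-0.07,0,1],[0,0,0.005,0.65,-0.075,0,1],[0,0,0.005,0.65,-0.08,0,1],[0,0,0.005,0.65,-0.085,0,1]],
])

```text
clock: 15.6
eef_pos: [483.1, 36.8, 438.7]
eef_rot: [-3.137, -0.0, 1.434]
wrist_force: [0.4, 0.9, -5.4]
finger_gap: 13.4
finger_force: 60.0
```

Run:
```python
from plan import *
s=manip.read_state();print(s["joints"].round(3),s["eef_rot"],s["wrist_force"],s["moment"],s["finger_gap"])
go([482.8,308.9,260],-90,-99.5,11)
```

```text
[0.000e+00 1.270e-01 1.650e+00 1.000e-03 1.369e+00 1.370e-01] [-3.13676427e+00 -3.97345470e-04  1.43360545e+00] [ 0.42673044  0.88875735 -5.35824853] [-0.06934294  0.00262522 -0.00709316] 13.427121882536872
clock 15.6 grasp now [482.2  37.  258.7] turn deg 1.7 dist 271.9
[-0.001, -0.0, 0.003, 0.612, -0.085, -0.002]
[-0.001, -0.0, 0.003, 0.612, -0.087, -0.002]
[-0.001, -0.0, 0.003, 0.612, -0.088, -0.003]
[-0.001, -0.0, 0.003, 0.612, -0.09, -0.003]
[-0.001, -0.0, 0.003, 0.611, -0.092, -0.003]
[-0.001, -0.0, 0.003, 0.611, -0.093, -0.003]
[-0.001, -0.0, 0.003, 0.611, -0.095, -0.003]
[-0.001, -0.0, 0.003, 0.611, -0.096, -0.003]
[-0.001, -0.0, 0.003, 0.611, -0.098, -0.003]
[-0.001, -0.0, 0.003, 0.61, -0.1, -0.003]
[-0.001, -0.0, 0.003, 0.61, -0.101, -0.003]
```

Request:
step_arm([
  [[-0.001,0,0.003,0.61,-0.085,0,1],[-0.001,0,0.003,0.61,-0.087,0,1],[-0.001,0,0.003,0.61,-0.089,0,1],[-0.001,0,0.003,0.61,-0.09,0,1],[-0.001,0,0.003,0.61,-0.091,0,1]],
])

```text
clock: 16.1
eef_pos: [482.7, 160.0, 438.6]
eef_rot: [-3.141, 0.0, 1.422]
wrist_force: [1.2, 0.1, -5.8]
finger_gap: 13.7
finger_force: 60.0
```

Request:
step_arm([
  [[-0.001,0,0.003,0.61,-0.093,0,1],[-0.001,0,0.003,0.61,-0.095,0,1],[-0.001,0,0.003,0.61,-0.097,0,1],[-0.001,0,0.003,0.61,-0.099,0,1],[0,0,0.003,0.6,-0.1,0,1]],
])

```text
clock: 16.6
eef_pos: [482.1, 283.1, 438.5]
eef_rot: [3.139, 0.001, 1.41]
wrist_force: [-0.5, -0.8, -4.6]
finger_gap: 13.3
finger_force: 60.0
```

Request:
step_arm([
  [[0,0,0.003,0.4,-0.07,0,1],[0,0,0,0.2,-0.03,0,1],[0,0,0,0,0,0,1],[0,0,0,0,0,0,1]],
])

```text
clock: 17.0
eef_pos: [482.9, 305.4, 440.5]
eef_rot: [3.137, -0.0, 1.407]
wrist_force: [-0.1, -0.2, -5.1]
finger_gap: 13.6
finger_force: 60.0
```

```bash
cat > look.py <<'E'
import sys
from plan import *
from cell import optics
from h import *
s=manip.read_state();print(s["joints"].round(3),s["eef_rot"],s["wrist_force"],s["moment"],s["finger_gap"])
R0=R.from_euler("xyz",s["eef_rot"]); g=s["eef_pos"]+180*R0.as_matrix()[:,2]; print("grasp",g,"az",np.degrees(np.arctan2(*-R0.as_matrix()[[1,0],0])))
zt=g[2]-38
for n in("scene","top"):
    c=optics.camera(n); np.savez(f"{n}{sys.argv[1]}.npz",**c); cv2.imwrite(f"pics/{n}{sys.argv[1]}.png",c["frame"][:,:,::-1]); P=cloud(c); f=c["frame"].astype(int)
    near=(np.hypot(P[...,0]-g[0],P[...,1]-g[1])<155)
    m=near&(abs(P[...,2]-zt)<7)&(f.max(-1)-f.min(-1)<25)
    k,l,st,_=cv2.connectedComponentsWithStats(m.astype(np.uint8)); m=np.isin(l,1+np.flatnonzero(st[1:,4]>25)); q=P[m]
    A=np.c_[q[:,:2]-g[:2],np.ones(len(q))]; co=np.linalg.lstsq(A,q[:,2],rcond=None)[0]
    print(n,"lid plate",rect(q),"z",np.median(q[:,2]),"expect",zt,"tilt deg",np.degrees(co[:2]))
    m=near&(abs(P[...,2]-90)<5); q=P[m]; print(" rim visible",len(q),rect(q) if len(q) else "")
E
python3 look.py 5
```

```text
[ 0.5    0.323  1.408 -0.003  1.407  0.664] [ 3.13658471e+00 -1.48395520e-04  1.40742490e+00] [-0.05651817 -0.22950473 -5.07973789] [-0.08666801  0.06446306 -0.00641466] 13.617840187042715
grasp [483.81061305 305.23081003 260.51997061] az -99.3604933560451
scene lid plate (array([483.4, 307.3]), array([224.8, 160.2]), 80.51, 3022) z 223.1000453414215 expect 222.51997060605345 tilt deg [ 0.31854048 -0.13581724]
 rim visible 401 (array([484.1, 309.1]), array([218.7, 151.4]), 80.8, 401)
top lid plate (array([484.8, 303.2]), array([225. , 157.7]), 80.82, 1385) z 222.8777386692832 expect 222.51997060605345 tilt deg [ 0.40685765 -0.01522164]
 rim visible 114 (array([467.7, 203.2]), array([ 12.6, 150.2]), 79.2, 114)
```

View pics/scene5.png

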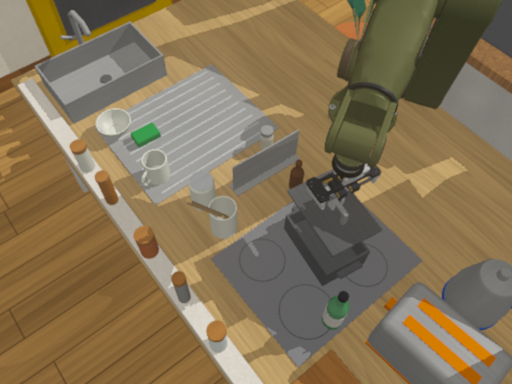

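The scene view shows the lid held level over the casserole at about (335,225), with the spatula leaning in the pot at (212,210). One more rim check from the earlier unobstructed top picture, since the two cameras show opposite 2 mm biases.

Run:
```python
from h import *
from plan import *
c=dict(np.load("top1.npz"));P=cloud(c)
m=sel(c,P,(110,205,185,265),(84,97))&(np.hypot(P[...,0]-483,P[...,1]-307)<140)
q=P[m]; print(rect(q))
a=np.radians(-9.4);ux=np.array([np.cos(a),np.sin(a)]);uy=np.array([-np.sin(a),np.cos(a)])
for nm in("top1","scene1"):
    c=dict(np.load(nm+".npz"));P=cloud(c);z=P[...,2]
    m=(z>84)&(z<97)&(np.hypot(P[...,0]-483,P[...,1]-307)<140); d=P[m][:,:2]-[483,307]; x=d@ux;y=d@uy
    print(nm,m.sum(),"x",[np.percentile(x,p).round(1) for p in(0,2,98,100)],"y",[np.percentile(y,p).round(1) for p in(0,2,98,100)])
```

```text
(array([483.8, 306.1]), array([217.1, 149.9]), 80.5, 319)
top1 319 x [np.float64(-73.9), np.float64(-73.4), np.float64(75.1), np.float64(76.1)] y [np.float64(-109.4), np.float64(-108.3), np.float64(106.8), np.float64(107.7)]
scene1 682 x [np.float64(-77.5), np.float64(-75.2), np.float64(75.5), np.float64(76.6)] y [np.float64(-107.6), np.float64(-104.8), np.float64(110.6), np.float64(111.3)]
```

Run:
```python
from plan import *
go([483.4,307.3,161.5],-90,-99.4,5)
```

```text
clock 17.1 grasp now [484.  305.  260.9] turn deg 0.3 dist 99.4
[0.001, -0.0, 0.0, 0.011, -0.003, 0.497]
[0.001, -0.0, 0.0, 0.011, -0.002, 0.497]
[0.001, -0.0, 0.0, 0.011, -0.002, 0.497]
[0.001, -0.0, 0.0, 0.011, -0.001, 0.497]
[0.001, -0.0, 0.0, 0.011, -0.0, 0.497]
```

Request:
step_arm([
  [[0.001,0,0,0.011,-0.002,0.5,1],[0.001,0,0,0.011,-0.002,0.5,1],[0.001,0,0,0.011,-0.002,0.5,1],[0.001,0,0,0.011,-0.002,0.5,1],[0.001,0,0,0.011,0,0.3,1]],
])

```text
clock: 17.6
eef_pos: [483.3, 307.4, 347.5]
eef_rot: [3.141, 0.0, 1.407]
wrist_force: [-0.1, -0.6, -4.8]
finger_gap: 13.2
finger_force: 60.0
```

Request:
step_arm([
  [[0,0,0,0,0,0.15,1],[0,0,0,0,0,0,1],[0,0,0,0,0,0,1],[0,0,0,0,0,0,1]],
])

```text
clock: 18.0
eef_pos: [483.4, 308.1, 343.9]
eef_rot: [3.139, -0.002, 1.408]
wrist_force: [0.9, -1.0, -4.5]
finger_gap: 13.4
finger_force: 60.0
```

```bash
python3 look.py 6
python3 - <<'E'
from plan import *
go([483.4,307.3,161.5],-90,-99.4,1)
E
```

```text
[ 0.504  0.406  1.525 -0.     1.208  0.667] [ 3.13883956e+00 -1.65769497e-03  1.40769512e+00] [ 0.94922536 -1.03593394 -4.54327417] [-0.07460774  0.0396291   0.03101803] 13.449641887432769
grasp [483.95628253 308.32639241 163.87136025] az -99.34501052360108
scene lid plate (array([483.5, 310.3]), array([224.6, 160.3]), 80.65, 2730) z 126.54973089428063 expect 125.87136025046678 tilt deg [0.23527486 0.00903364]
 rim visible 283 (array([485.2, 310.2]), array([216.1, 150. ]), 81.07, 283)
top lid plate (array([484.5, 305.9]), array([223.9, 157.1]), 80.92, 1148) z 126.02977469271343 expect 125.87136025046678 tilt deg [ 0.22363094 -0.08898377]
 rim visible 6 (array([470.1, 198.5]), array([  0.7, 127.5]), 80.93, 6)
clock 18.1 grasp now [483.8 308.3 163.6] turn deg 0.2 dist 2.4
[0.003, -0.002, 0.001, -0.02, 0.004, 0.052]
```

View pics/scene6.png

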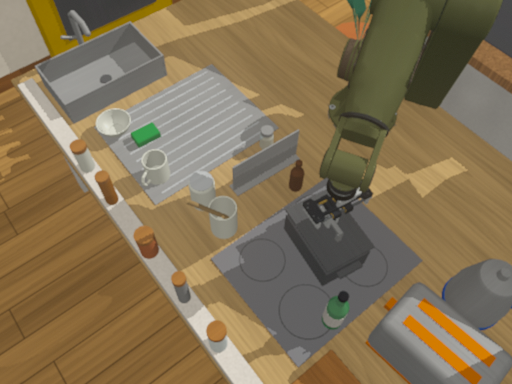

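The lid sits squarely over the casserole at about (330,235), and the pot and spatula are unchanged. The last trim is 2 mm down and 0.6 mm sideways.

Request:
step_arm([
  [[0.002,0,0,-0.015,0,0.05,1],[0,0,0,0,0,0,1],[0,0,0,0,0,0,1],[0,0,0,0,0,0,1],[0,0,0,0,0,0,1]],
])

```text
clock: 18.6
eef_pos: [483.2, 307.5, 340.9]
eef_rot: [3.142, -0.001, 1.408]
wrist_force: [0.4, -1.0, -5.8]
finger_gap: 13.3
finger_force: 60.0
```

Run:
```python
from plan import *
from cell import workorder
go([483.4,307.3,161.5],-90,-99.4,1)
print(workorder.sign_off())
```

```text
clock 18.6 grasp now [483.3 307.6 160.9] turn deg 0.1 dist 0.7
[0.0, -0.001, 0.001, -0.004, 0.005, -0.014]
the job is handed in; nothing more can be done
None
```

The job is handed in at 18.6 s: the spatula is released and leaning blade-down in the pot, which has not moved, and the arm is holding the lid level about 2 cm above the casserole's rim, centred and squared to within 1–2 mm.

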